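Draw up the turnbuckle clamp on the freshly glued lattice frame

TASK

On the table are two alike wooden frame clamps; one holds a freshly glued wooden lattice frame, loose between its jaws. Tighten that clamp: swing the black ball handle of its turnbuckle right over, from leaning over the frame to leaning away from it, until it comes to its stop and both jaws have drawn in on the frame. Keep the frame lying flat between the jaws, leave the other clamp's handle as it is, and let go.

Things in the scene. Friction and masses are not known exactly. Their poses are not given: they have to be found in the camera images.
- clamp_turn (a joint): Turn (rad) of the turnbuckle on the clamp with the frame. 0: handle leans 45 deg from vertical over the frame, jaws open. 0.79: upright. 1.57: hard stop, leaning 45 deg away from the frame, jaws drawn in. Each rad draws both jaws in 6 mm; their sprung rubber pads meet the frame at about 1.1 rad, squeezing gently to the stop. Turns stiffly (1 to 3 N at the ball), stays where left.
- clamp_ball (a point): Centre of the black ball (diameter 26 mm) on that handle, an 8 mm steel rod. It swings at radius 80 mm in an upright plane about the turnbuckle's level axis, 60 mm above the table. Its z: along the rod, axis to ball. y: parallel to the turnbuckle's axis (the line along which the jaws slide). x: its way when tightening. Turnbuckle body 92 mm long, 26 mm thick.
- frame_mid (a point): Centre (half-way up) of the glued light-wood lattice frame, 100 mm (x) by 110 mm (y, across the jaws), 18 mm high, loose on the clamp's 15 mm thick fixed grey board (190 x 260 mm), about 6 mm of play each side, 85 mm level from the turnbuckle's axis. Jaw tops are 44 mm above the table; posts at the turnbuckle's ends 78 mm, their inner faces 71 mm from its middle (62 closed).
- spare_ball (a point): Centre of the like ball handle on the other, like clamp, which holds only two loose wooden strips; same axes. Not to be moved.
Not all that is in view belongs to the job. What is shaped like the part that bears frame_mid but blue or turquoise is not meant.

How it is judged:
By the outcome, as a careful person would: the job done as asked, in the order asked, and still so for the second after the job is handed in, with the robot touching nothing.
It also fails if it takes over 32 s, if anything falls off the work surface, if the arm or the gripper's body presses on something with over 40 N, if the wrist force passes 120 N, or if a joint passes its speed limit or range.

ROBOT

A 7-joint arm with a two-finger parallel gripper is mounted at the origin on the work surface. World frame = base frame: x ahead of the robot, y to its left, z up, the work surface at z = 0. Lengths are in m, angles in rad, forces in N, time in s.
With the tool pointing down it reaches from about 0.4 to 0.85 m from the base axis. Payload 10.4 kg.
Tool frame: the origin (TCP) lies at the very end of the fingers, on their centre line; the grasp point (between the pads) lies 19 mm behind it; x points along the fingers, z is the direction in which the jaws open and shut, and the axes are right-handed (so a half turn about x gives the same grasp; the last joint's range is limited). The gripper opens to 85 mm and grips with 20 to 120 N. Pads are 22 mm wide; open, the fingers measure 114 mm over their backs; the gripper's body (76 mm by 85 mm) begins 54 mm behind the grasp point. The pads swing forward as they close: fully open they stand 13 mm farther back than shut.
Start: joints at [-1.147, 0.332, -0.065, 1.46, 0.022, 1.35, -0.088], TCP at [0.27, 0.564, 0.231] pointing down, gripper open.
Joint ranges: [-2.6, 2.6], [-0.5, 2.12], [-1.47, 1.34], [0.16, 2.42], [-1.27, 4.41], [0.06, 2.06], [-2.6, 2.6]. Speed limits (rad/s): [2.22, 2.22, 2.79, 2.79, 3.14, 3.14, 3.14].

INTERFACE

Orientations are given as a unit quaternion [x, y, z, w].
In Python, from workcell import get_obs, camera, camera_info, hand_in gives the robot as it stands.
- The arm moves only by the tool move_arm, never from a script. Its argument "motion" is text: rows parted by semicolons, each of 4 numbers parted by spaces: the shift along the world's x, y, z in m, then the turn about the world's z in rad. In form: tx ty tz spin; .... A call has 1 to 10 rows; each row is the pose to reach, as a shift and turn from the pose commanded when the call began; what a row does not reach only later rows make up. A row lasts 1/8 s, in which the tool goes at most 62.5 mm and 10.7 degrees, less where a joint would pass 70% of its speed; a pose out of reach is approached as far as the arm can. A call with a gripper value outside its range is refused whole. "grip" is the opening, from 0 (shut) to 1 (fully open), set as the call begins (left out, the last holds). The fingers move at their own pace and stop on an object; "force" is the grip in N (left out, the last holds). Time passes only in rows, so rows that repeat a pose let the fingers close. It gives the time, the measured TCP pose, the force and the opening at its end, in the units of the state.
- get_obs(): the state, without advancing time (a new reading comes with each control period).
- camera(name): name is "side" or "top" or "wrist"; returns (picture, depth): 480x640x3 uint8, red, green, blue; 480x640 float32, m along the optical axis (not along the pixel's ray), 0 where there is no reading.
- camera_info(name): a dict with "camera_matrix" (3x3 intrinsics, pixels), "eye" and "attitude" of the camera in the world. Camera axes: x right, y up, looking along -z (the intrinsics and any distortion apply to the point x, -y, -z); pixel columns grow to the right and rows downward; lengths in m; the calibration is good to about 2 mm. A picture is of the moment at which its call begins: read the wrist's pose just before it. camera_info takes no time and is no camera call; for the wrist camera it gives the pose at the moment of the call.
- hand_in(): hands the job in, once; it reports no verdict.
The state is a dict: "clock": time; "joint_pos": joint angles; "joint_velocities": joint speeds; "tau": joint torques, N m; "position": TCP position; "ee_rot": TCP orientation; "ft_force": force on the tool from outside, world axes, zero at the start; "torque": the same for the moment, N m; "grip_width": opening from 0.0 (shut) to 1.0 (fully open).
Only numpy, scipy, OpenCV 4.12 (cv2) and the standard library are available. Lean on these libraries where they do the work, as an engineer would, in place of code of your own. Each camera call takes 0.05 s, during which the arm holds its last target.

## Working session

There is one attempt and no reset: what is moved stays moved. The work goes in short steps, Python scripts to look and compute and a tool call to move; the robot and the scene stay as the last step left them, time stands still between calls to the robot, and variables do not carry over. Pictures are saved under pics/ and viewed, and the job is handed in when it is done.

Besides the shell and the picture viewer there is one more tool, called as name(argument=value, ...), one argument or row to a line, values as JSON. move_arm: Moves the arm, as the interface text tells. Its arguments: {"type":"object","properties":{"motion":{"type":"string"},"grip":{"type":"number"},"force":{"type":"number"}},"required":["motion"]}

```bash
mkdir -p pics; ls; python3 - <<'E'
from workcell import *
import cv2,numpy as np
for n in ["top","side"]:
    p,d=camera(n); cv2.imwrite(f"pics/{n}0.png",p[:,:,::-1]); np.save(f"pics/{n}0.npy",d)
    i=camera_info(n); print(n,i)
print(get_obs())
E
```

```text
pics
top {'camera_matrix': array([[484.26376551,   0.        , 318.42051817],
       [  0.        , 484.26376551, 242.08385295],
       [  0.        ,   0.        ,   1.        ]]), 'eye': array([0.3331055 , 0.0522108 , 0.89284964]), 'attitude': array([-0.03856536,  0.06145655,  0.71026553, -0.70018475])}
side {'camera_matrix': array([[577.49013166,   0.        , 325.69421869],
       [  0.        , 577.49013166, 238.78236047],
       [  0.        ,   0.        ,   1.        ]]), 'eye': array([ 0.3285536 , -0.68463042,  0.95741736]), 'attitude': array([ 0.3463658 , -0.03167209, -0.05995717,  0.93564563])}
{'clock': 0.1, 'joint_pos': array([-1.14659823,  0.33281396, -0.0646859 ,  1.46086378,  0.0216085 ,
        1.34987748, -0.08853411]), 'joint_velocities': array([ 1.17929707e-03, -1.36445484e-03,  5.96141696e-04, -7.31358366e-04,
       -5.55278958e-04,  4.55056237e-04, -1.06988404e-05]), 'tau': array([ 7.13488716e-04, -6.26748705e+01,  4.85166698e-02, -3.92432678e+01,
        1.62525085e-02,  6.87665306e-03,  1.30973274e-05]), 'position': array([0.26991953, 0.56334228, 0.23058907]), 'ee_rot': array([-0.37705346,  0.59871798,  0.37653526,  0.59798717]), 'ft_force': array([0.70259279, 0.52534606, 0.05933243]), 'torque': array([ 0.02462378, -0.01706385, -0.00664833]), 'grip_width': 1.000649975390377}
```

View pics/top0.png

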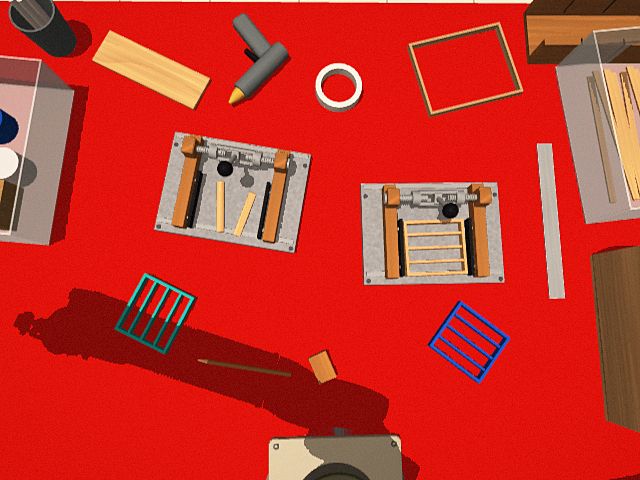

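View pics/side0.png

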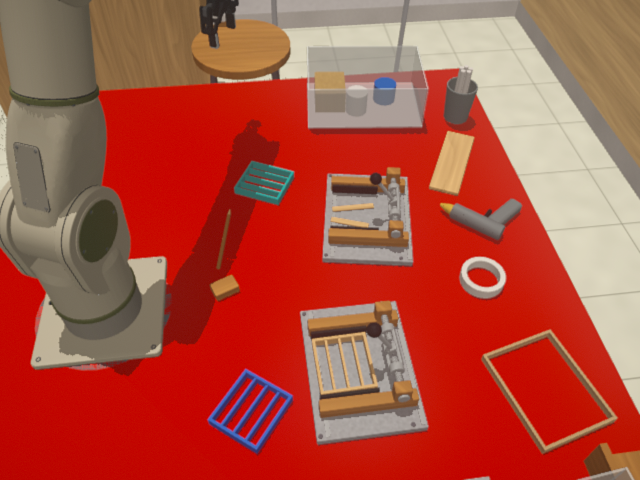

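The top view shows the loaded clamp at about (433,233), with its ball at (450,210). In the side view that ball is at (374,330). The spare clamp is at (233,190) in the top view.

```bash
cat > h.py <<'E'
import numpy as np,cv2
from scipy.spatial.transform import Rotation as R
def ray(i,u,v):
    K=i["camera_matrix"]; q=i["attitude"]
    d=np.array([(u-K[0,2])/K[0,0],-(v-K[1,2])/K[1,1],-1.]); return np.array(i["eye"]),R.from_quat(q).apply(d)
def onz(i,u,v,z):
    e,d=ray(i,u,v); return e+d*(z-e[2])/d[2]
def tri(i,a,j,b):
    e,d=ray(i,*a); f,g=ray(j,*b); s=np.linalg.lstsq(np.c_[d,-g],f-e,rcond=None)[0]
    p,q=e+s[0]*d,f+s[1]*g; return (p+q)/2,np.linalg.norm(p-q)
def darkblob(p,c,r=22,t=45):
    m=(p.max(2)<t).astype(np.uint8); w=np.zeros_like(m); cv2.circle(w,c,r,1,-1); m=m&w
    n,l,s,ce=cv2.connectedComponentsWithStats(cv2.morphologyEx(m,cv2.MORPH_OPEN,np.ones((5,5),np.uint8)))
    return [(s[k].tolist(),ce[k].round(1).tolist()) for k in range(1,n)]
E
python3 - <<'E'
from h import *; from workcell import camera_info
T=cv2.imread("pics/top0.png");S=cv2.imread("pics/side0.png")
it,js=camera_info("top"),camera_info("side")
for n,a,b in [("clamp",(450,210),(374,330)),("spare",(225,169),(376,180))]:
    A=darkblob(T,a,14);B=darkblob(S,b,12); print(n,A,B)
    ca=max(A,key=lambda x:x[0][4])[1];cb=max(B,key=lambda x:x[0][4])[1]
    print(tri(it,ca,js,cb))
# crop views
cv2.imwrite("pics/cropT.png",cv2.resize(T[170:300,350:515],None,fx=4.5,fy=4.5,interpolation=2))
cv2.imwrite("pics/cropS.png",cv2.resize(S[290:450,290:440],None,fx=3.7,fy=3.7,interpolation=2))
# board mask grey corners
hsv=cv2.cvtColor(T,cv2.COLOR_BGR2HSV); m=((hsv[:,:,1]<130)|(hsv[:,:,0]>8)&(hsv[:,:,0]<170)).astype(np.uint8)
m=(~((hsv[:,:,1]>200)&((hsv[:,:,0]<4)|(hsv[:,:,0]>175)))).astype(np.uint8)
w=np.zeros_like(m);w[172:296,352:515]=1
c=max(cv2.findContours(m&w,0,2)[0],key=cv2.contourArea); r=cv2.minAreaRect(c);print(r)
P=np.array([onz(it,*x,.015) for x in cv2.boxPoints(r)]);print(P.round(4),[np.linalg.norm(P[k]-P[k-1]).round(4) for k in range(4)],P.mean(0))
E
```

```text
clamp [([443, 204, 15, 14, 183], [450.0, 210.2])] []Traceback (most recent call last):
  File "<stdin>", line 6, in <module>
ValueError: max() iterable argument is empty
```

```bash
ls pics
```

```text
side0.npy
side0.png
top0.npy
top0.png
```

```bash
python3 - <<'E'
from h import *; from workcell import camera_info
T=cv2.imread("pics/top0.png");S=cv2.imread("pics/side0.png")
it,js=camera_info("top"),camera_info("side")
for n,a,b in [("clamp",(450,210),(374,330)),("spare",(225,169),(376,180))]:
    A=darkblob(T,a,14);B=darkblob(S,b,11,70); print(n,A,B)
    ca=max(A,key=lambda x:x[0][4])[1];cb=max(B,key=lambda x:x[0][4])[1] if B else b
    print(tri(it,ca,js,cb))
cv2.imwrite("pics/cropT.png",cv2.resize(T[170:300,350:515],None,fx=4.5,fy=4.5,interpolation=2))
cv2.imwrite("pics/cropS.png",cv2.resize(S[290:450,290:440],None,fx=3.7,fy=3.7,interpolation=2))
hsv=cv2.cvtColor(T,cv2.COLOR_BGR2HSV)
m=(~((hsv[:,:,1]>200)&((hsv[:,:,0]<4)|(hsv[:,:,0]>175)))).astype(np.uint8)
w=np.zeros_like(m);w[172:296,352:515]=1
c=max(cv2.findContours(m&w,0,2)[0],key=cv2.contourArea); r=cv2.minAreaRect(c);print(r)
P=np.array([onz(it,*x,.015) for x in cv2.boxPoints(r)]);print(P.round(4),[np.linalg.norm(P[k]-P[k-1]).round(4) for k in range(4)],P.mean(0))
E
```

```text
clamp [([443, 204, 15, 14, 183], [450.0, 210.2])] [([367, 327, 14, 10, 115], [373.6, 331.1])]
(array([ 0.49181586, -0.18905404,  0.1257272 ]), np.float64(0.0007809511176974697))
spare [([218, 161, 15, 15, 185], [224.7, 168.1])] [([372, 177, 8, 7, 54], [375.5, 179.9])]
(array([0.56693733, 0.17796312, 0.11878194]), np.float64(0.001617958953713667))
((431.8954162597656, 232.74734497070312), (102.05584716796875, 142.64913940429688), 88.9583740234375)
[[ 0.5687 -0.0563  0.015 ]
 [ 0.5715 -0.3267  0.015 ]
 [ 0.3792 -0.3165  0.015 ]
 [ 0.3784 -0.0542  0.015 ]] [np.float64(0.1903), np.float64(0.2705), np.float64(0.1926), np.float64(0.2623)] [ 0.47443603 -0.18845503  0.015     ]
```

View pics/cropT.png

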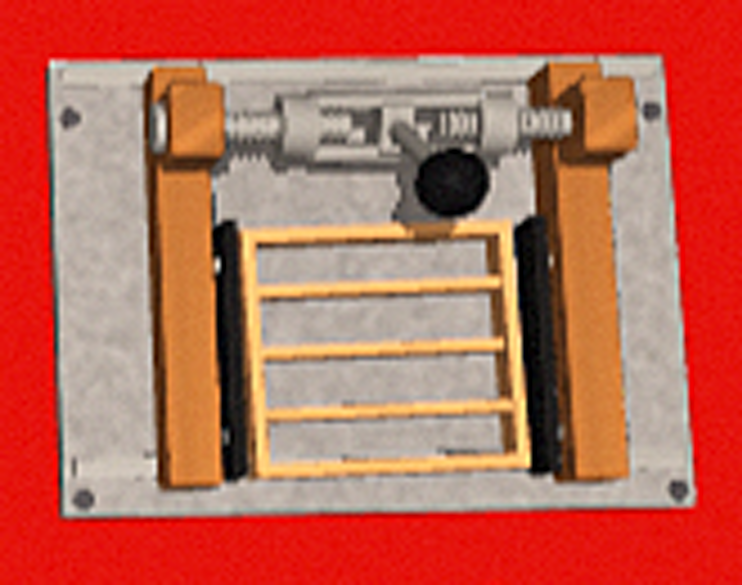

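View pics/cropS.png

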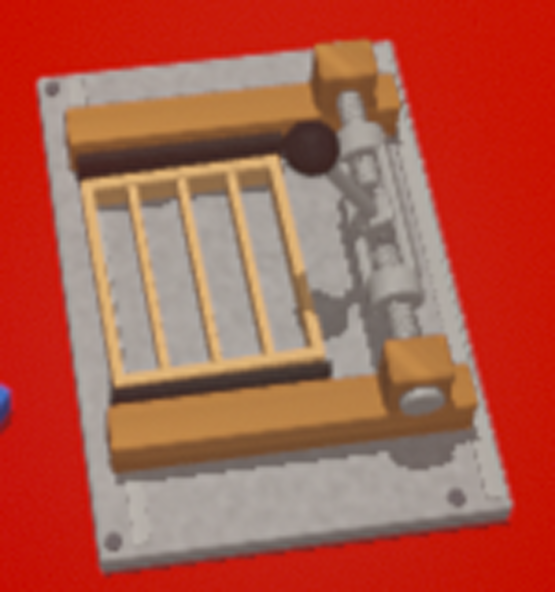

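```bash
python3 - <<'E'
from h import *; from workcell import camera_info,get_obs
it,js=camera_info("top"),camera_info("side")
C=[(48,62),(662,57),(693,505),(63,517)]
P=np.array([onz(it,350+a/4.5,170+b/4.5,.015) for a,b in C]);print("board",P.round(4))
print("edges",[np.linalg.norm(P[k]-P[k-1]).round(4) for k in range(4)])
y1=P[0]-P[1];y2=P[3]-P[2];print("yaw from y edges",[np.degrees(np.arctan2(-v[0],v[1])) for v in(y1,y2)])
for v in (P[0]-P[3],P[1]-P[2]):print("yaw x edges",np.degrees(np.arctan2(v[1],v[0])))
q=[onz(it,350+a/4.5,170+b/4.5,.078) for a,b in[(195,118),(607,113)]];v=q[0]-q[1];print("posts",q,np.degrees(np.arctan2(-v[0],v[1])),np.mean(q,0))
print("ball",onz(it,450,210.2,.1166), "side ray",onz(js,373.8,329.5,.1166))
print("spare",onz(it,224.7,168.1,.1166))
M=R.from_quat(get_obs()["ee_rot"]).as_matrix();print(M.round(3),"toolz heading",np.degrees(np.arctan2(M[1,2],M[0,2])))
E
```

```text
board [[ 0.5672 -0.0582  0.015 ]
 [ 0.5672 -0.3166  0.015 ]
 [ 0.3797 -0.3163  0.015 ]
 [ 0.3786 -0.0588  0.015 ]]
edges [np.float64(0.1886), np.float64(0.2584), np.float64(0.1876), np.float64(0.2576)]
yaw from y edges [np.float64(0.011454568344268135), np.float64(0.23446817578524248)]
yaw x edges 0.1885302816315102
yaw x edges -0.06832716199295741
posts [array([ 0.52777847, -0.10637317,  0.078     ]), array([ 0.52831927, -0.26696346,  0.078     ])] 0.1929475312191524 [ 0.52804887 -0.18666832  0.078     ]
ball [ 0.49410768 -0.19194445  0.1166    ] side ray [ 0.49413339 -0.18061393  0.1166    ]
spare [0.56844396 0.17837411 0.1166    ]
[[-0.    -0.902  0.432]
 [-0.001  0.432  0.902]
 [-1.    -0.    -0.001]] toolz heading 64.39884993670064
```

```bash
python3 - <<'E'
from h import *; from workcell import camera_info
it,js=camera_info("top"),camera_info("side")
for nm,(a,b) in dict(axL=(265,125),axR=(530,121)).items(): print(nm,onz(it,350+a/4.5,170+b/4.5,.06))
F=[onz(it,350+a/4.5,170+b/4.5,.033) for a,b in[(245,228),(512,222),(530,466),(262,476)]];print("frame",np.mean(F,0),np.round(F,4))
for z in(.1166,.122,.126,.13,.135):
  t=onz(it,450,210.2,z);s=onz(js,290+310/3.7,290+148/3.7,z);print(z,t.round(4),s.round(4))
d=np.load("pics/top0.npy");print("depth top ball",d[208:213,448:453].mean())
e,r=ray(it,450,210.2);print("ball centre from depth",e+r*(d[208:213,448:453].mean()+.012))
ds=np.load("pics/side0.npy");u,v=374,330;e,r=ray(js,u,v);print("side",e+r*(ds[329:332,373:376].mean()+.012))
e,r=ray(it,224.7,168.1);print("spare centre",e+r*(d[167:170,223:226].mean()+.012))
E
```

```text
axL [ 0.52900854 -0.13747853  0.06      ]
axR [ 0.52966787 -0.24300342  0.06      ]
frame [ 0.44376577 -0.18916251  0.033     ] [[ 0.4929 -0.1337  0.033 ]
 [ 0.4942 -0.2427  0.033 ]
 [ 0.3952 -0.244   0.033 ]
 [ 0.3927 -0.1363  0.033 ]]
0.1166 [ 0.4941 -0.1919  0.1166] [ 0.4939 -0.1816  0.1166]
0.122 [ 0.493  -0.1902  0.122 ] [ 0.4929 -0.1848  0.122 ]
0.126 [ 0.4922 -0.189   0.126 ] [ 0.4921 -0.1872  0.126 ]
0.13 [ 0.4913 -0.1877  0.13  ] [ 0.4913 -0.1896  0.13  ]
0.135 [ 0.4903 -0.1862  0.135 ] [ 0.4903 -0.1926  0.135 ]
depth top ball 0.7740964
ball centre from depth [ 0.49153085 -0.18803675  0.12902387]
side [ 0.49158705 -0.18981304  0.13028801]
spare centre [0.56557302 0.17683502 0.12606965]
```

Cross-checks agree:
- The axis is at x=0.529 and the frame at x=0.444, which is 85 mm apart as specified.
- The ball is at (0.4915, -0.1885, 0.1295), a radius of 79 mm. The handle leans about 28°, so it starts near 0.3 rad.

I'll push the ball over with the fingers shut.

move_arm(
  motion="0.025 -0.052 0 0.05; 0.05 -0.104 0 0.1; 0.075 -0.157 0 0.15; 0.1 -0.209 0 0.2; 0.125 -0.261 0 0.25; 0.15 -0.314 0 0.3; 0.155 -0.37 0 0.35; 0.16 -0.425 0 0.4; 0.162 -0.48 0 0.447; 0.165 -0.535 0 0.447",
  grip=0,
  force=40,
)

```text
clock: 1.35
position: [0.4347, 0.0269, 0.2312]
ee_rot: [-0.5, 0.5, 0.5, 0.5]
ft_force: [1.0, 0.1, -0.4]
grip_width: -0.003
```

move_arm(
  motion="0.003 -0.055 0 0; 0.006 -0.11 0 0; 0.008 -0.165 0 0; 0.01 -0.2175 0 0; 0.01 -0.2175 -0.04 0; 0.01 -0.2175 -0.08 0; 0.01 -0.2175 -0.106 0; 0.01 -0.2175 -0.106 0",
)

```text
clock: 2.35
position: [0.4436, -0.1885, 0.1238]
ee_rot: [-0.499, 0.501, 0.501, 0.499]
ft_force: [1.3, -0.5, 0.5]
grip_width: -0.001
```

```bash
python3 - <<'E'
from workcell import *
import cv2,numpy as np
for n,s in [("top",np.s_[150:310,330:530]),("side",np.s_[270:450,270:450])]:
    p,d=camera(n); cv2.imwrite(f"pics/{n}1.png",cv2.resize(p[s][:,:,::-1],None,fx=3,fy=3))
p,d=camera("wrist"); cv2.imwrite("pics/wrist1.png",p[:,:,::-1])
o=get_obs();print(o["position"],o["ft_force"])
E
```

```text
[ 0.44567384 -0.18902158  0.12649307] [-0.38904161  0.83503069 -0.1936185 ]
```

View pics/side1.png

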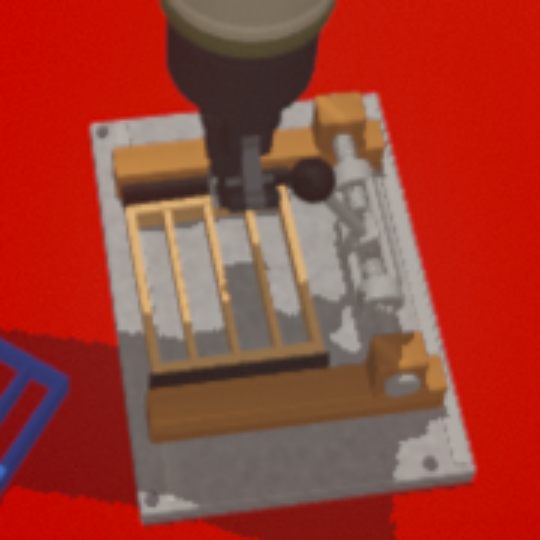

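View pics/wrist1.png

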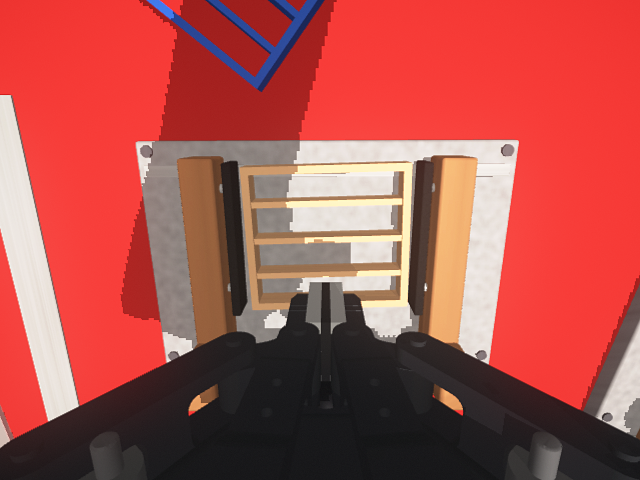

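The side view shows the closed fingers standing on the frame side of the ball at its height, with a clear gap. Next I'll push along the arc.

move_arm(
  motion="0.01 0 0 0; 0.02 0 0 0; 0.028 0 0.003 0; 0.036 0 0.006 0; 0.044 0 0.008 0; 0.052 0 0.01 0; 0.06 0 0.01 0; 0.068 0 0.01 0; 0.076 0 0.008 0; 0.076 0 0.008 0",
)

```text
clock: 3.75
position: [0.5215, -0.1887, 0.133]
ee_rot: [0.5, -0.5, -0.5, -0.5]
ft_force: [-0.2, 0.3, -0.2]
grip_width: 0.001
```

```bash
python3 - <<'E'
from workcell import *
import cv2,numpy as np
p,d=camera("side"); cv2.imwrite("pics/side2.png",cv2.resize(p[270:450,270:450][:,:,::-1],None,fx=3,fy=3))
o=get_obs();print(o["position"],o["ft_force"])
E
```

```text
[ 0.52120625 -0.18885387  0.13307237] [-0.40205669 -0.16948582 -0.51780446]
```

View pics/side2.png

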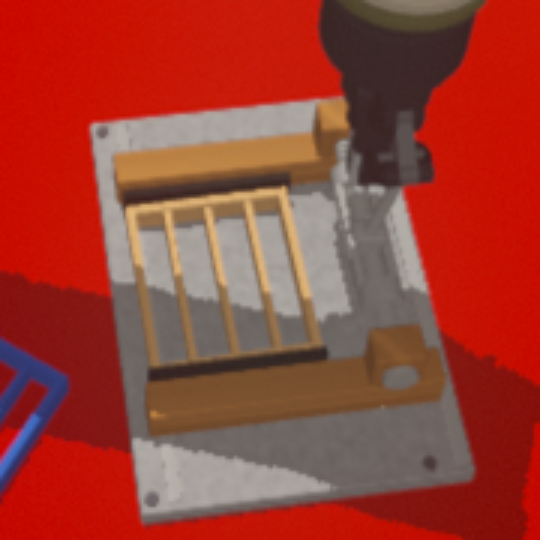

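move_arm(
  motion="0.006 0 -0.001 0; 0.012 0 -0.003 0; 0.018 0 -0.006 0; 0.024 0 -0.009 0; 0.029 0 -0.012 0; 0.034 0 -0.0155 0; 0.038 0 -0.019 0; 0.038 0 -0.019 0",
)

```text
clock: 4.8
position: [0.5592, -0.1888, 0.114]
ee_rot: [-0.5, 0.5, 0.5, 0.5]
ft_force: [-0.2, 0.1, 0.5]
grip_width: 0.002
```

move_arm(
  motion="0.002 0 -0.001 0; 0.004 0 -0.002 0; 0.004 0 -0.002 0",
)

```text
clock: 5.18
position: [0.5627, -0.1889, 0.112]
ee_rot: [-0.5, 0.5, 0.5, 0.5]
ft_force: [-2.7, -0.0, -2.9]
grip_width: 0.001
```

move_arm(
  motion="0.002 0 0 0; 0.003 0 0 0; 0.003 0 0 0",
)

```text
clock: 5.55
position: [0.5633, -0.1889, 0.1117]
ee_rot: [-0.498, 0.501, 0.502, 0.499]
ft_force: [-14.6, 1.8, 4.9]
grip_width: -0.001
```

```bash
python3 - <<'E'
from workcell import *
import cv2,numpy as np
p,d=camera("side"); cv2.imwrite("pics/side3.png",cv2.resize(p[270:450,270:450][:,:,::-1],None,fx=3,fy=3))
p,d=camera("wrist"); cv2.imwrite("pics/wrist3.png",p[:,:,::-1])
o=get_obs();print(o["position"],o["ft_force"])
E
```

```text
[ 0.5632657  -0.18891749  0.11170435] [-15.24835569   1.16984681   4.13599964]
```

View pics/side3.png

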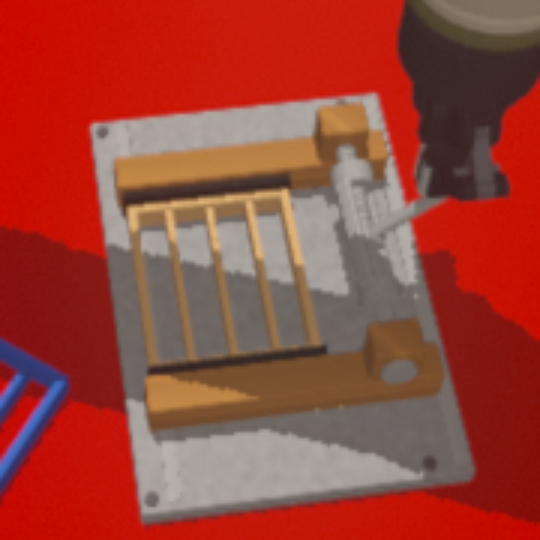

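View pics/wrist3.png

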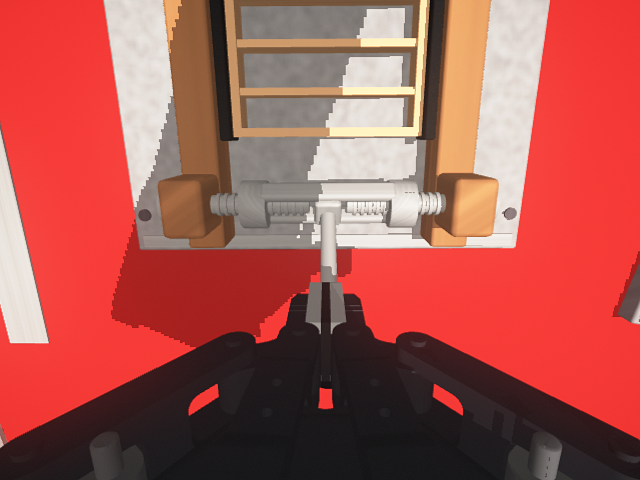

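At x=0.563, where the stop was predicted, the force jumps to 15 N. Both views show the pads on the frame. Next I'll back off and rise.

move_arm(
  motion="-0.005 0 0.001 0; -0.012 0 0.005 0; -0.03 0 0.04 0; -0.05 0 0.09 0; -0.07 0.05 0.14 0; -0.08 0.11 0.17 0; -0.08 0.17 0.18 0; -0.08 0.23 0.18 0; -0.08 0.29 0.18 0; -0.08 0.29 0.18 0",
)

```text
clock: 6.9
position: [0.4854, 0.1061, 0.2927]
ee_rot: [-0.502, 0.498, 0.502, 0.499]
ft_force: [0.4, -1.0, 0.3]
grip_width: -0.004
```

```bash
python3 - <<'E'
from workcell import *
from h import *
for n in ["top","side"]:
    p,d=camera(n); cv2.imwrite(f"pics/{n}4.png",p[:,:,::-1]); np.save(f"pics/{n}4.npy",d)
o=get_obs();print(o["position"],o["ft_force"])
E
```

```text
[0.48608265 0.10194551 0.29267552] [ 0.57508693 -0.6603761   0.40437587]
```

View pics/top4.png

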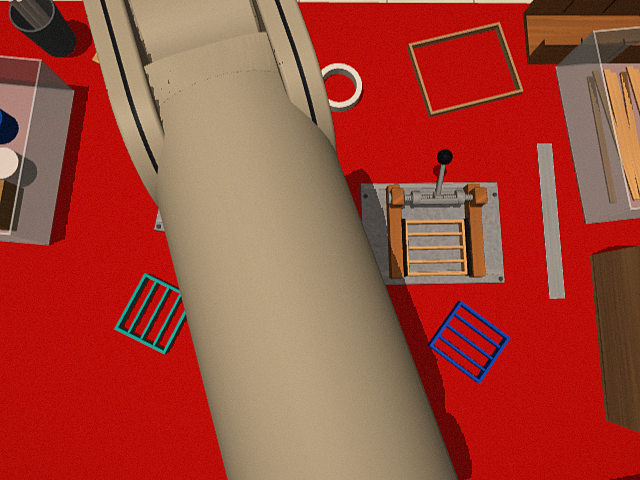

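View pics/side4.png

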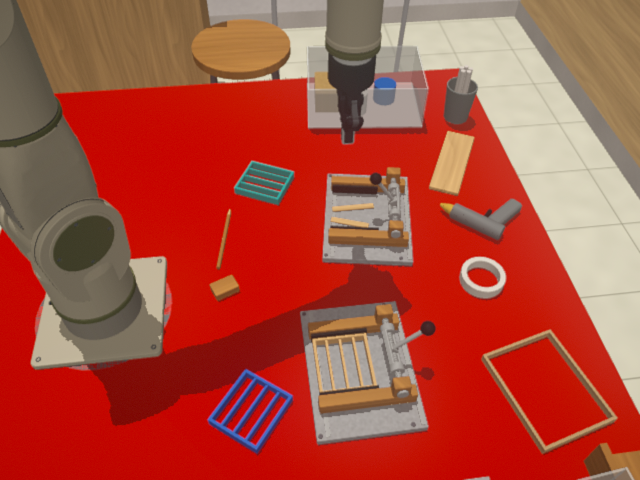

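```bash
python3 - <<'E'
from h import *; from workcell import camera_info
T=cv2.imread("pics/top4.png");S=cv2.imread("pics/side4.png");it,js=camera_info("top"),camera_info("side")
A=max(darkblob(T,(445,157),14,70),key=lambda x:x[0][4])[1];B=max(darkblob(S,(428,328),12,70),key=lambda x:x[0][4])[1]
p,g=tri(it,A,js,B);print(A,B,p,g,"lean deg",np.degrees(np.arctan2(p[0]-.529,p[2]-.06)),np.hypot(p[0]-.529,p[2]-.06))
S0=cv2.imread("pics/side0.png");print("spare side diff",np.abs(S0[165:190,360:395].astype(int)-S[165:190,360:395]).mean())
d=np.load("pics/top4.npy")
for u,v in [(407,224),(465,222),(410,274),(465,272),(436,274),(436,222)]:
  w=d[v-3:v+4,u-3:u+4];e,r=ray(it,u,v);print("frame top z",round(float((e+r*w[w>0].min())[2]),4))
cv2.imwrite("pics/c4.png",cv2.resize(T[135:300,350:515],None,fx=3.6,fy=3.6,interpolation=2))
E
```

```text
[444.2, 156.8] [426.0, 331.0] [ 0.58593299 -0.18947359  0.10873885] 0.0038808149819468145 lean deg 49.43402452644387 0.07494558515716304
spare side diff 1.0022857142857142
frame top z 0.0416
frame top z 0.0429
frame top z 0.0407
frame top z 0.0372
frame top z 0.0336
frame top z 0.0355
```

View pics/c4.png

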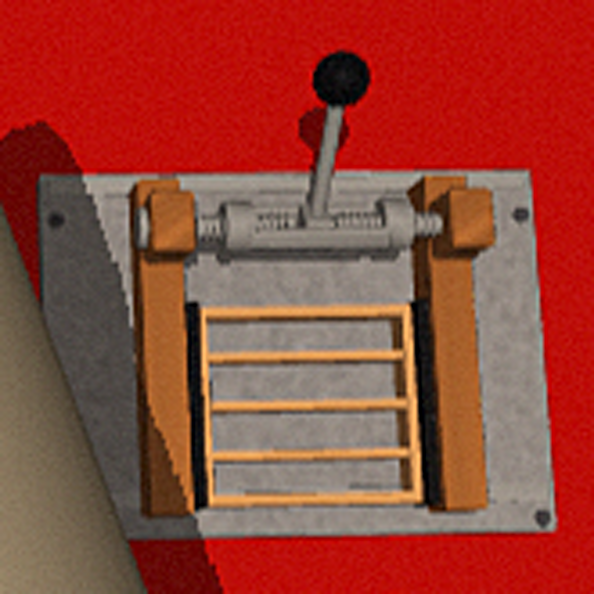

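The ball is at the stop, the pads touch both sides of the frame, and the frame lies flat. The spare handle is unchanged.

```bash
python3 -c "
from workcell import *
print(hand_in())"
```

```text
the job is handed in; nothing more can be done
None
```

I tightened the clamp holding the frame by pushing its ball handle over the top with the fingers shut, until it met the stop. Then I backed off and handed the job in at about 7 s of the 32 s allowed.

**Start position:** the handle did not start at 0. It leaned about 28° over the frame, roughly 0.3 rad. The axis, frame and ball positions all matched the given sizes.

**At the stop:** the force rose from about 3 N to 15 N at x = 0.563 m, against a predicted 0.562 m.

**After letting go:**
- **Handle:** the ball measured (0.586, -0.189, 0.109), against a predicted stop at x = 0.586 and z = 0.117. The height is about 8 mm low, so the lean works out at 49° rather than 45°. The two camera rays missed each other by 4 mm, and the side-view ball centre was clipped by my mask. I therefore relied on the x position and the force rise.
- **Jaws:** both pads touch the frame in the top view.
- **Frame:** it looks flat. The mid-rails read 0.034 and 0.036 m against an expected 0.033. The corner readings of 0.037–0.043 m tell nothing about the frame, because they probably picked up the neighbouring jaw tops (0.044).
- **Spare clamp:** its ball looks the same as at the start in the side view. The arm hid it in the last top view.

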